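# Slide the sprinkle shaker home

### The arm

A 6-joint arm with a two-finger parallel gripper is mounted at the origin on the work surface. World frame = base frame: x ahead of the robot, y to its left, z up, the work surface at z = 0. Lengths are in mm, angles in rad, forces in N, time in s.
With the tool pointing down it reaches from about 350 to 950 mm from the base axis. Payload 17.4 kg.
Tool frame: the origin (TCP) lies on the centre line of the jaws, within the pads' length; the fingertips stand 11 mm ahead of it and the grasp point (between the pads) lies 8 mm behind it (manip.tips_ahead is the distance from the TCP to the fingertips, in mm); z points along the fingers, y is the direction in which the jaws open and shut (so a half turn about z gives the same grasp; the last joint's range is limited). The gripper opens to 93 mm and grips with 3 to 60 N. Pads are 15 mm wide; open, the fingers measure 128 mm over their backs; the gripper's body (75 mm by 188 mm) begins 65 mm behind the grasp point.
Start: joints at [1.21, 0.116, 1.442, -0, 1.584, -0.038], TCP at [214.134, 640.14, 229.646] pointing down, gripper open.
Joint ranges: [-2.83, 2.83], [-0.83, 2.19], [0.07, 2.5], [-1.14, 4.28], [0.01, 3], [-2.97, 2.97]. Speed limits (rad/s): [1.89, 1.89, 2.22, 3.14, 3.14, 3.14].

### API

Orientations are given as [roll, pitch, yaw] about the fixed x, y, z axes, in that order (R = Rz(yaw) Ry(pitch) Rx(roll)).
In Python, from bench import manip gives the robot as it stands.
- The arm moves only by the tool apply_moves, never from a script. Its argument "motion" is a list of rows, each an object with "linear": the shift along the tool's x, y, z in m, a list of three; "turn": the turn about the tool's z in degrees. In form: [{"linear": [dx, dy, dz], "turn": turn}, ...]. A call has 1 to 8 rows; each row is the pose to reach, as a shift and turn from the pose measured when the call began, along the tool's axes at that moment; what a row does not reach only later rows make up. A row lasts 1/8 s, in which the tool goes at most 62.5 mm and 10.7 degrees, less where a joint would pass 70% of its speed; a pose out of reach is approached as far as the arm can. A call with a gripper value outside its range is refused whole. "jaw" is the closure, from 0 (fully open) to 1 (shut), set as the call begins (left out, the last holds). The fingers move at their own pace and stop on an object; "newtons" is the grip in N (left out, the last holds). Time passes only in rows, so rows that repeat a pose let the fingers close. It gives the time, the measured TCP pose, the force and the opening at its end, in the units of the state.
- manip.sense(): the state, without advancing time (a new reading comes with each control period).
- manip.get_image(name): name is "side" or "top" or "wrist"; returns a dict with "frame" (384x512x3 uint8, red, green, blue), "depth" (384x512 float32, mm along the optical axis (not along the pixel's ray), 0 where there is no reading), "vfov" (degrees; the focal length in pixels is half the picture's height over the tangent of half this angle, whatever the lens; pixels are square), "cx", "cy" (the principal point, pixels), "k1" (the pictures are not rectified: a ray, as slopes to the right and down, at radius r is drawn at 1 + k1 r^2 times it, then the intrinsics apply), "world_to_cam" (4x4, takes a point from world to camera coordinates). Camera axes: x right, y down, z forward; pixel columns grow to the right and rows downward; lengths in mm; the calibration is good to about 2 mm. A picture is of the moment at which its call begins.
- manip.sign_off(): hands the job in, once; it reports no verdict.
The state is a dict: "clock": time; "q": joint angles; "joint_velocities": joint speeds; "joint_torque": joint torques, N m; "eef_pos": TCP position; "tcp_rot": TCP orientation; "contact_force": force on the tool from outside, world axes, zero at the start; "torque": the same for the moment, N m; "grip_width": opening from 0.0 (shut) to 1.0 (fully open).
Only numpy, scipy, OpenCV 4.12 (cv2) and the standard library are available. Lean on these libraries where they do the work, as an engineer would, in place of code of your own. Each camera call takes 0.05 s, during which the arm holds its last target.

### The job

The tall sprinkle shaker has been left out on the counter. Push it with the fingertips, low on its body, so that it slides upright along the counter into the gap between the topping bin and the sauce bottle, and leave it standing against the counter's upstand in about the middle of that gap. Do not grip, lift or tip the shaker, and leave everything else where it is.

Things in the scene. Friction and masses are not known exactly. Their poses are not given: they have to be found in the camera images.
- shaker: tall yellow melamine sprinkle shaker, 190 mm high: straight round lower body of diameter 60 up to 58 mm, tapering to a neck of diameter 34 from 95 to 135 mm, domed cap 45 wide. Loose, 0.25 to 0.5 kg. Origin: centre of underside; z up its axis. Pushed below about 35 mm it slides, much higher it topples; a single point pushing it may slip off to the side. Keep off its upper half; no fingers round it
- gap (a point): where the shaker belongs: middle of the gap, at the foot (z = 0) of the upstand's front face. Upstand: fixed steel wall along the counter's far edge, 60 mm high, its upright front face towards the robot and along world y. A shaker against it has its axis 30 mm nearer the robot (-x). Bin and sauce bottle stand about 145 mm to either side; which is on which side varies
- bin: squat round steel topping bin with a lid and quarter-turn cam lock, 105 mm across the rim (115 mm over its two cam hooks), 106 mm high; origin: centre of its underside. Loose, not to be disturbed
- sauce: amber sauce squeeze bottle with a white conical nozzle, 68 mm in diameter, 228 mm high; origin: centre of its underside. Loose, not to be disturbed
- boat: clear acrylic banana split boat, an open oval dish 226 mm long (its x axis), 92 mm wide, 58 mm high; origin: centre of its underside. Loose, stands to one side, not to be disturbed
- disher: chrome lever-release ice cream disher lying on the counter, 215 mm long (its x axis, bowl towards +x), 58 mm wide, 36 mm high; origin: at counter height near the middle of its length. Loose, lies to one side, not to be disturbed
There are look-alikes about, which are no part of the job. Of the things that look like the shaker, take the one that is farthest from the robot's base at the start.

How it is judged:
By the outcome, as a careful person would: the job done as asked, in the order asked, and still so for the second after the job is handed in, with the robot touching nothing.
It also fails if it takes over 45 s, if anything falls off the work surface, if the arm or the gripper's body presses on something with over 40 N, if the wrist force passes 120 N, or if a joint passes its speed limit or range.

## Working session

There is one attempt and no reset: what is moved stays moved. The work goes in short steps, Python scripts to look and compute and a tool call to move; the robot and the scene stay as the last step left them, time stands still between calls to the robot, and variables do not carry over. Pictures are saved under pics/ and viewed, and the job is handed in when it is done.

Besides the shell and the picture viewer there is one more tool, called after "Call:" as name([rows], argument=value, ...), one row to a line, values as JSON. apply_moves: Moves the arm, as the interface text tells. Its arguments: {"type":"object","properties":{"motion":{"type":"array","items":{"type":"object","properties":{"linear":{"type":"array","items":{"type":"number"}},"turn":{"type":"number"}}}},"jaw":{"type":"number"},"newtons":{"type":"number"}},"required":["motion"]}

```bash
ls; mkdir -p pics
python3 - <<'E'
from bench import manip
import cv2,pickle
d={}
for n in ["side","top","wrist"]:
    im=manip.get_image(n); d[n]=im
    cv2.imwrite(f"pics/{n}0.png",im["frame"][:,:,::-1])
    print(n,im["vfov"],im["cx"],im["cy"],im["k1"]); print(im["world_to_cam"].round(3))
pickle.dump(d,open("d0.pkl","wb"))
s=manip.sense();print(s, manip.tips_ahead)
E
```

```text
pics
side 47.61557111442434 254.89743689581346 195.47898962233145 0.027008990249549242
[[ 8.34000e-01 -5.52000e-01 -1.90000e-02 -4.33690e+02]
 [-4.15000e-01 -6.03000e-01 -6.81000e-01  2.54759e+02]
 [ 3.64000e-01  5.75000e-01 -7.32000e-01  8.94877e+02]
 [ 0.00000e+00  0.00000e+00  0.00000e+00  1.00000e+00]]
top 44.80275040411115 248.52955712649964 189.98984110282132 -0.09261316039874233
[[-2.200000e-02 -1.000000e+00 -8.000000e-03  1.020400e+01]
 [-9.970000e-01  2.200000e-02 -7.000000e-02  5.424170e+02]
 [ 7.000000e-02  6.000000e-03 -9.980000e-01  1.236307e+03]
 [ 0.000000e+00  0.000000e+00  0.000000e+00  1.000000e+00]]
wrist 58.25340825346514 258.8559990705904 189.35337798167544 -0.055273199714917155
[[ 3.17000e-01  9.48000e-01 -0.00000e+00 -6.74147e+02]
 [ 9.20000e-01 -3.07000e-01  2.43000e-01 -2.91170e+01]
 [ 2.30000e-01 -7.70000e-02 -9.70000e-01  3.89259e+02]
 [ 0.00000e+00  0.00000e+00  0.00000e+00  1.00000e+00]]
{'clock': 0.15, 'q': array([ 1.21022621e+00,  1.16405134e-01,  1.44211660e+00, -2.41210176e-05,
        1.58399272e+00, -3.78059208e-02]), 'joint_velocities': array([ 0.00016806, -0.00250095, -0.00152036,  0.00191411,  0.00122303,
        0.00029593]), 'joint_torque': array([ 1.51835000e-03, -7.21761203e+01, -6.22950983e+01,  7.79009471e-02,
        2.26014946e-02, -2.44000864e-05]), 'eef_pos': array([214.07087636, 640.00352773, 229.05200545]), 'tcp_rot': array([-3.14067060e+00, -1.07393428e-05,  2.81882815e+00]), 'contact_force': array([-0.86049988,  0.02711643,  0.29002118]), 'torque': array([-0.0139433 , -0.06043149,  0.01567678]), 'grip_width': 1.001754518968966} 11.0
```

View pics/top0.png

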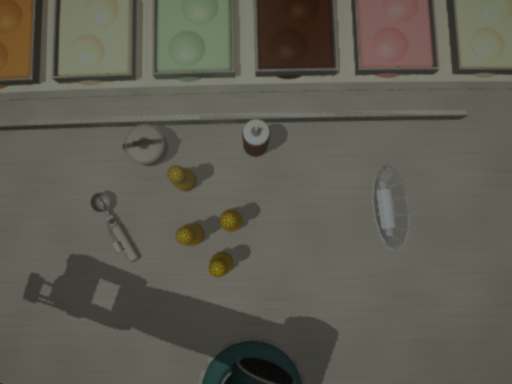

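View pics/side0.png

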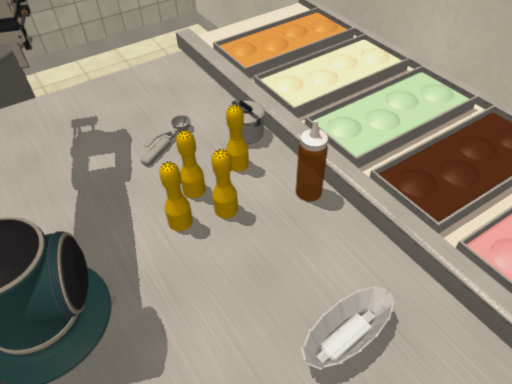

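The top view shows four yellow shaker-like items, at about (182,178), (190,234), (231,220) and (221,264). The bin is at (146,145), the sauce bottle at (256,138), the disher at (112,225) and the boat at (390,208). I'll measure them next.

```bash
cat > h.py <<'E'
import numpy as np,cv2
from scipy.optimize import least_squares
def f_of(im): return im["frame"].shape[0]/2/np.tan(np.radians(im["vfov"]/2))
def slopes(im,uv):
    uv=np.asarray(uv,float).reshape(-1,2);f=f_of(im)
    d=(uv-[im["cx"],im["cy"]])/f
    s=d.copy()
    for _ in range(15): s=d/(1+im["k1"]*(s**2).sum(1,keepdims=True))
    return s
def pts(im,mask=None):
    v,u=np.nonzero((im["depth"]>0)&(True if mask is None else mask))
    s=slopes(im,np.c_[u,v]); z=im["depth"][v,u].astype(float)
    C=np.c_[s*z[:,None],z]; W=im["world_to_cam"]
    return (C-W[:3,3])@W[:3,:3], np.c_[u,v]
def plane(im,uv,h):
    s=slopes(im,uv);W=im["world_to_cam"];R=W[:3,:3];c=-R.T@W[:3,3]
    r=np.c_[s,np.ones(len(s))]@R
    return c+r*((h-c[2])/r[:,2])[:,None]
def proj(im,P):
    P=np.atleast_2d(P);W=im["world_to_cam"];C=P@W[:3,:3].T+W[:3,3];s=C[:,:2]/C[:,2:]
    return s*(1+im["k1"]*(s**2).sum(1,keepdims=True))*f_of(im)+[im["cx"],im["cy"]]
def circ(P,r):
    x0=P.mean(0)
    return least_squares(lambda c:np.hypot(*(P-c).T)-r,x0,loss="soft_l1",f_scale=2).x
def yellow(im):
    h=cv2.cvtColor(im["frame"],cv2.COLOR_RGB2HSV)
    return (h[...,0]>15)&(h[...,0]<32)&(h[...,1]>190)&(h[...,2]>60)
E
python3 - <<'E'
from h import *;import pickle
d=pickle.load(open("d0.pkl","rb"))
for n in ["side","top"]:
    im=d[n];m=yellow(im)
    k,l,st,c=cv2.connectedComponentsWithStats(m.astype(np.uint8))
    for i in range(1,k):
        if st[i,4]<60: continue
        P,uv=pts(im,l==i)
        L=P[(P[:,2]>8)&(P[:,2]<55)]
        T=P[P[:,2]>140]
        print(n,st[i],"zmax",np.percentile(P[:,2],99).round(), "cap med",np.median(T,0).round() if len(T) else None,"n",len(L),circ(L[:,:2],30).round(1) if len(L)>10 else None)
# upstand: points z 50-70 in top, x>?
P,uv=pts(d["top"]);
for y0 in range(-150,351,50):
    for n in ["top","side"]:
        P,uv=pts(d[n]); 
        s=P[(abs(P[:,1]-y0)<8)&(P[:,0]>600)]
        # front: points of mid height
        f=s[(s[:,2]>20)&(s[:,2]<50)]; t=s[(s[:,2]>55)&(s[:,2]<66)]
        print(y0,n,len(f),np.percentile(f[:,0],[10,50]).round(1) if len(f) else '',len(t),np.percentile(t[:,0],[1,10,90]).round(1) if len(t) else '', np.median(t[:,2]).round(1) if len(t) else '')
E
```

```text
side [ 212  105   36  113 2222] zmax 191.0 cap med [472.  45. 174.] n 505 [472.6  49.6]
side [ 160  131   45  100 2432] zmax 192.0 cap med [363.  75. 175.] n 580 [377.8  85.3]
top [221 213  15  17 153] zmax 194.0 cap med [457.  48. 187.] n 0 None
top [210 256  21  20 212] zmax 193.0 cap med [352.  74. 187.] n 0 None
-150 top 13 [728.3 728.7] 122 [729.2 733.3 779.7] 59.8
-150 side 47 [729.3 730.8] 119 [728.4 732.9 779.1] 60.8
-100 top 18 [728.1 728.8] 127 [728.3 733.  777. ] 60.4
-100 side 43 [729.6 731. ] 112 [729.8 732.5 780.9] 60.8
-50 top 22 [643.1 728.4] 127 [647.  732.5 778.2] 60.2
-50 side 172 [644.8 661.7] 168 [642.2 650.7 776.6] 60.7
0 top 25 [639.6 727.9] 127 [643.3 730.6 777.3] 60.1
0 side 0  79 [640.  741.1 780.3] 60.6
50 top 16 [728.1 728.7] 129 [728.4 733.7 778.2] 60.5
50 side 42 [1567.9 1571.3] 11 [ 780.8  783.4 1573.5] 58.7
100 top 12 [728.1 728.6] 123 [728.3 733.9 778.9] 60.5
100 side 58 [ 728.6 1572.3] 24 [ 727.4  728.9 1575.4] 60.0
150 top 17 [728.1 728.6] 122 [728.8 734.1 778.6] 60.3
150 side 65 [ 728.2 1569. ] 94 [ 719.1  730.5 1570. ] 60.9
200 top 11 [728.3 728.8] 123 [730.  734.5 778.7] 61.2
200 side 66 [ 728.3 1568.7] 82 [ 727.9  730.5 1574.2] 60.9
250 top 30 [617.5 728.3] 134 [620.5 732.7 778.2] 60.6
250 side 60 [ 728.6 1568.6] 85 [ 729.2  733.1 1571.6] 60.6
300 top 12 [728.7 729.6] 125 [729.8 734.5 780.1] 60.5
300 side 35 [1567.5 1572.2] 64 [ 734.1  739.3 1571.4] 61.2
350 top 16 [729.  729.9] 119 [729.7 733.6 777.9] 60.5
350 side 34 [ 981.6 1573.8] 71 [ 727.3  731.6 1573.1] 60.5
```

```bash
python3 - <<'E'
from h import *;import pickle
d=pickle.load(open("d0.pkl","rb"))
for n in ["side","top"]:
    W=d[n]["world_to_cam"];print(n,"cam",(-W[:3,:3].T@W[:3,3]).round())
A=[];
for n in ["side","top"]:
    im=d[n];h=cv2.cvtColor(im["frame"],cv2.COLOR_RGB2HSV)
    m=(h[...,0]>12)&(h[...,0]<35)&(h[...,1]>150)
    P,uv=pts(im,m);k=(P[:,0]>300)&(P[:,0]<680)&(P[:,1]<300)&(P[:,1]>-20)&(P[:,2]>5)&(P[:,2]<200)
    A.append(P[k]);print(n,k.sum())
    # occlusion: component
    k2,l,st,c=cv2.connectedComponentsWithStats(m.astype(np.uint8))
    for i in range(1,k2):
        if st[i,4]<40: continue
        Q,_=pts(im,l==i)
        print(n,st[i])
        for a,b,r in [(4,56,30),(98,132,17),(145,170,22)]:
            S=Q[(Q[:,2]>a)&(Q[:,2]<b)]
            if len(S)>15:
                c=circ(S[:,:2],r);print("  z",a,b,len(S),c.round(1),"rms",np.std(np.hypot(*(S[:,:2]-c).T)).round(1))
        S=Q[Q[:,2]>175]; print("  top",len(S),S.mean(0).round(1) if len(S) else '')
E
python3 - <<'E'
import cv2
a=cv2.imread('pics/top0.png')[100:290,80:280];b=cv2.imread('pics/side0.png')[90:240,130:330]
cv2.imwrite('pics/c1.png',cv2.vconcat([cv2.resize(a[:100],(600,300),interpolation=2),cv2.resize(b[:100],(600,300),interpolation=2)]))
E
```

```text
side cam [ 141. -601.  820.]
top cam [ 454.  -10. 1271.]
side 4814
side [ 221   13  125   53 2840]
  top 0 
side [ 212  105   36  114 2303]
  z 4 56 569 [473.1  50.2] rms 49.0
  z 98 132 256 [481.2  59.2] rms 47.5
  z 145 170 279 [473.7  50.7] rms 54.0
  top 364 [507.7  91.6 184.7]
side [ 160  130   45  101 2526]
  z 4 56 657 [378.8  86.6] rms 17.5
  z 98 132 278 [367.2  81. ] rms 25.9
  z 145 170 314 [371.   82.8] rms 18.9
  top 409 [383.3 100.9 184.6]
side [ 297  146   30   55 1227]
  z 4 56 329 [666.3 -26.5] rms 1.3
  z 98 132 266 [657.1 -37.5] rms 4.5
  z 145 170 200 [661. -32.] rms 3.2
  top 0 
top 1358
top [   0    0   33   78 2324]
  top 0 
top [168 167  15  15 143]
  top 143 [571.5 168.3 188.2]
top [176 182  17   7  72]
  top 0 
top [220 210  22  21 348]
  top 241 [463.   45.2 185.4]
top [177 225  26  20 382]
  top 208 [428.2 148.5 186.5]
top [209 253  23  24 420]
  z 145 170 19 [350.8  75.6] rms 0.3
  top 234 [352.   73.8 186. ]
```

View pics/c1.png

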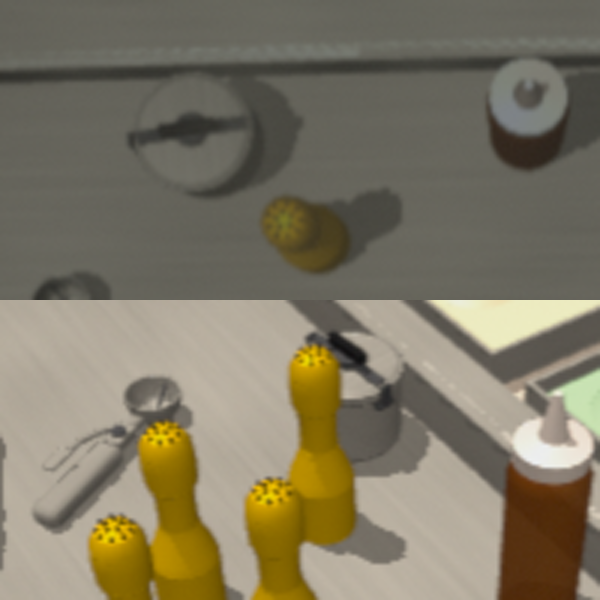

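Four look-alikes show in the top view, with axes at about (571,168), (428,148), (463,45) and (352,74) mm. The one at pixel (182,178), beside the bin, is 595 mm from the base and the others are at most 465 mm away, so it is the target. The enlarged crop confirms it is the same yellow shaker, standing alone in front of the bin. Next I'll find accurate centres.

Run:
```python
from h import *;import pickle
d=pickle.load(open("d0.pkl","rb"))
def near(n,c,R,a,b):
    P,uv=pts(d[n]);k=(np.hypot(*(P[:,:2]-c).T)<R)&(P[:,2]>a)&(P[:,2]<b);return P[k]
for a,b,r in [(5,30,30),(30,56,30),(100,130,17),(150,168,22)]:
    for n in ["side","top"]:
        S=near(n,(571,168),45,a,b)
        if len(S)>10:
            c=circ(S[:,:2],r);print("shaker",n,a,b,len(S),c.round(1),np.std(np.hypot(*(S[:,:2]-c).T)).round(1))
for nm,c0,R,a,b,r in [("bin",(640,255),75,20,90,None),("sauce",(650,-25),60,20,120,34)]:
    for n in ["side","top"]:
        S=near(n,c0,R,a,b);S=S[S[:,0]<720]
        if r is None:
            s=least_squares(lambda p:np.hypot(*(S[:,:2]-p[:2]).T)-p[2],[*c0,50],loss="soft_l1",f_scale=2).x;print(nm,n,len(S),s.round(1))
        elif len(S)>10: print(nm,n,len(S),circ(S[:,:2],r).round(1))
S=near("top",(640,255),75,90,120);print("bin top",S.min(0).round(),S.max(0).round(),((S.min(0)+S.max(0))/2).round(1))
S=near("top",(650,-25),60,140,190);print("sauce shoulder",S.min(0).round(),S.max(0).round(),((S.min(0)+S.max(0))/2).round(1))
S=near("top",(571,168),60,3,200);print("shaker top",S.min(0).round(),S.max(0).round())
```

```text
shaker side 5 30 117 [574.5 170.3] 1.3
shaker top 5 30 43 [574.6 171. ] 6.2
shaker side 30 56 127 [574.5 170.2] 1.4
shaker top 30 56 30 [576.1 171. ] 0.4
shaker side 100 130 118 [574.4 170. ] 1.4
shaker side 150 168 104 [574.6 169.8] 1.4
shaker top 150 168 27 [573.5 170.9] 0.4
bin side 660 [663.5 261.   43.4]
bin top 1143 [662.2 264.2  40.8]
sauce side 789 [669.2 -22.8]
sauce top 137 [668.4 -22.4]
bin top [621. 212.  90.] [704. 322. 110.] [662.5 267.3 100.1]
sauce shoulder [635. -55. 140.] [698.  11. 190.] [666.2 -22.4 165.1]
shaker top [514. 111.   3.] [628. 224. 196.]
```

View pics/wrist0.png

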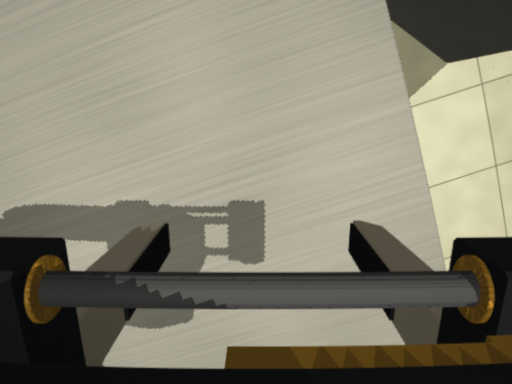

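Run:
```python
from h import *;import pickle
from scipy.spatial.transform import Rotation as Ro
d=pickle.load(open("d0.pkl","rb"));im=d["wrist"]
R=Ro.from_euler('xyz',[-3.14067,0,2.818828]).as_matrix();t=np.array([214.07,640.0,229.05])
W=im["world_to_cam"];print("cam tool",(R.T@(-W[:3,:3].T@W[:3,3]-t)).round(), "cam z in tool",(R.T@W[2,:3]).round(2),"cam x",(R.T@W[0,:3]).round(2))
P,uv=pts(im);T=(P-t)@R
k=T[:,2]<60;T=T[k];uv=uv[k]
for z in range(-160,20,10):
    s=T[(T[:,2]>=z)&(T[:,2]<z+10)]
    if len(s)>5:
        for lo,hi in [(-130,-60),(-60,-30),(-30,30),(30,60),(60,130)]:
            q=s[(s[:,1]>lo)&(s[:,1]<hi)]
            if len(q)>5: print(z,(lo,hi),len(q),"x",np.percentile(q[:,0],[1,99]).round(),"y",np.percentile(q[:,1],[1,99]).round())
```

```text
cam tool [  66.   -1. -155.] cam z in tool [-0.24  0.    0.97] cam x [ 0.  1. -0.]
-120 (-60, -30) 299 x [22. 24.] y [-44. -30.]
-120 (-30, 30) 372 x [22. 24.] y [-30.  30.]
-120 (30, 60) 261 x [22. 24.] y [30. 41.]
-110 (-60, -30) 1344 x [21. 23.] y [-46. -30.]
-110 (-30, 30) 9206 x [21. 23.] y [-29.  29.]
-110 (30, 60) 2788 x [21. 23.] y [30. 47.]
-100 (-60, -30) 6519 x [11. 35.] y [-54. -31.]
-100 (-30, 30) 6927 x [21. 30.] y [-29.  29.]
-100 (30, 60) 4919 x [16. 35.] y [30. 51.]
-90 (-130, -60) 58 x [35. 36.] y [-63. -60.]
-90 (-60, -30) 4048 x [ 2. 36.] y [-59. -31.]
-90 (-30, 30) 3605 x [23. 31.] y [-29.  29.]
-90 (30, 60) 3303 x [ 8. 36.] y [31. 58.]
-80 (-130, -60) 33 x [35. 36.] y [-64. -60.]
-80 (-60, -30) 1511 x [-8. 35.] y [-58. -48.]
-80 (30, 60) 1079 x [-1. 35.] y [47. 59.]
-80 (60, 130) 8 x [35. 35.] y [60. 61.]
-70 (-60, -30) 790 x [-10.   9.] y [-49. -48.]
-70 (30, 60) 625 x [-9.  9.] y [47. 48.]
-60 (-60, -30) 380 x [-10.   3.] y [-49. -48.]
-60 (30, 60) 373 x [-10.   3.] y [46. 48.]
-50 (-130, -60) 47 x [8. 9.] y [-64. -60.]
-50 (-60, -30) 340 x [-10.   9.] y [-60.
[... 179 characters left out ...]
0, 60) 537 x [3. 9.] y [45. 60.]
-40 (60, 130) 53 x [8. 9.] y [60. 62.]
-30 (-130, -60) 53 x [8. 9.] y [-63. -60.]
-30 (-60, -30) 515 x [-2.  9.] y [-60. -47.]
-30 (30, 60) 534 x [-3.  9.] y [45. 60.]
-30 (60, 130) 23 x [8. 9.] y [60. 62.]
-20 (-130, -60) 32 x [8. 9.] y [-62. -60.]
-20 (-60, -30) 476 x [-7.  9.] y [-60. -47.]
-20 (30, 60) 495 x [-7.  9.] y [46. 60.]
-20 (60, 130) 10 x [8. 9.] y [60. 61.]
-10 (-130, -60) 15 x [8. 9.] y [-61. -60.]
-10 (-60, -30) 426 x [-8.  9.] y [-60. -47.]
-10 (30, 60) 426 x [-8.  9.] y [46. 59.]
0 (-60, -30) 323 x [-8.  9.] y [-59. -47.]
0 (30, 60) 320 x [-8.  9.] y [46. 58.]
10 (-60, -30) 17 x [-7.  8.] y [-51. -47.]
10 (30, 60) 20 x [-8.  8.] y [46. 52.]
```

Run:
```python
from h import *;import pickle
d=pickle.load(open("d0.pkl","rb"))
for n in ["side","top"]:
    P,uv=pts(d[n]);k=P[:,2]>150
    print(n,k.sum(),P[:,:].min(0).round(),P.max(0).round())
    H,xe,ye=np.histogram2d(P[k,0],P[k,1],bins=[np.arange(-400,2000,200),np.arange(-1600,1600,200)])
    for i,j in zip(*np.nonzero(H>5)): 
        q=P[k&(P[:,0]>=xe[i])&(P[:,0]<xe[i+1])&(P[:,1]>=ye[j])&(P[:,1]<ye[j+1])];print(xe[i],ye[j],int(H[i,j]),q[:,2].max().round())
```

```text
side 11073 [ -94. -602. -770.] [1589. 2460.  387.]
-200 -200 394 231.0
0 -200 5495 248.0
0 0 874 248.0
0 400 406 348.0
0 600 23 359.0
200 0 416 193.0
200 400 520 387.0
200 600 555 384.0
400 0 1068 194.0
600 -200 721 230.0
600 0 14 185.0
1400 0 441 208.0
1400 200 146 180.0
top 2812 [ -12. -822. -101.] [1164.  761.  506.]
0 -200 616 218.0
0 0 442 212.0
200 0 284 194.0
400 0 844 196.0
600 -200 556 230.0
600 0 68 188.0
```

Call:
apply_moves([
  {"linear": [-0.02,-0.015,-0.05],"turn": 0},
  {"linear": [-0.06,-0.05,-0.08],"turn": 0},
  {"linear": [-0.1,-0.09,-0.11],"turn": 0},
  {"linear": [-0.14,-0.13,-0.13],"turn": 0},
  {"linear": [-0.18,-0.17,-0.15],"turn": 0},
  {"linear": [-0.22,-0.21,-0.15],"turn": 0},
  {"linear": [-0.26,-0.25,-0.15],"turn": 0},
  {"linear": [-0.3,-0.29,-0.15],"turn": 0},
])

```text
clock: 1.15
eef_pos: [407.0, 268.2, 379.3]
tcp_rot: [-3.141, 0.0, 2.819]
contact_force: [-0.0, -0.0, 0.4]
grip_width: 0.997
```

Call:
apply_moves([
  {"linear": [-0.045,-0.04,0],"turn": 0},
  {"linear": [-0.09,-0.08,0],"turn": 0},
  {"linear": [-0.135,-0.12,0],"turn": 0},
  {"linear": [-0.18,-0.16,0],"turn": 0},
  {"linear": [-0.225,-0.2,0],"turn": 0},
  {"linear": [-0.27,-0.24,0],"turn": 0},
  {"linear": [-0.315,-0.28,0],"turn": 0},
  {"linear": [-0.36,-0.32,0],"turn": 0},
])

```text
clock: 2.15
eef_pos: [647.7, -151.3, 379.3]
tcp_rot: [-3.141, -0.0, 2.819]
contact_force: [1.1, 0.2, -0.0]
grip_width: 1.003
```

Run:
```python
from bench import manip
import cv2,pickle
d={}
for n in ["side"]:
    im=manip.get_image(n); d[n]=im
    cv2.imwrite(f"pics/{n}1.png",im["frame"][:,:,::-1])
d["s"]=manip.sense();print(d["s"]["q"],d["s"]["eef_pos"])
pickle.dump(d,open("d1.pkl","wb"))
```

```text
[-0.27366802  0.10287579  1.21988969 -0.00240201  1.82095475 -1.5194586 ] [ 649.74297479 -156.60872164  376.88590125]
```

View pics/side1.png

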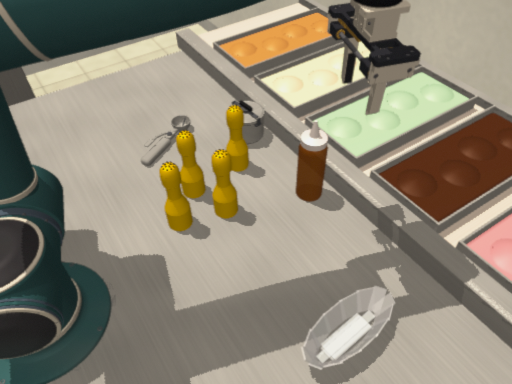

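The side view shows the gripper at about (375,50), with two carriages on rods and a central column. I'll measure its real shape, because the tool is vertical and the hand might hit the shaker's cap.

Run:
```python
from h import *;import pickle
from scipy.spatial.transform import Rotation as Ro
d=pickle.load(open("d1.pkl","rb"));im=d["side"];s=d["s"]
R=Ro.from_euler('xyz',s["tcp_rot"]).as_matrix();t=s["eef_pos"]
P,uv=pts(im);T=(P-t)@R
k=(T[:,2]<20)&(abs(T[:,0])<120)&(abs(T[:,1])<140);T=T[k]
for z in range(-260,20,10):
    q=T[(T[:,2]>=z)&(T[:,2]<z+10)]
    if len(q)>5: print(z,len(q),"x",np.percentile(q[:,0],[2,50,98]).round(),"y",np.percentile(q[:,1],[2,50,98]).round())
f=cv2.resize(im["frame"][0:130,300:440],(800,743),interpolation=2)[:600]
cv2.imwrite("pics/c3.png",f[:,:,::-1])
```

```text
-180 185 x [-12.  17.  38.] y [-34. -29. -11.]
-170 524 x [-29.  17.  40.] y [-37. -32.   5.]
-160 276 x [-27.  10.  40.] y [-37. -35.   9.]
-150 247 x [-14.  15.  28.] y [-37. -35.  15.]
-140 290 x [-14.  22.  28.] y [-37. -34.  19.]
-130 386 x [-18.  18.  34.] y [-84. -35.  83.]
-120 1496 x [-26.  16.  39.] y [-89. -55.  93.]
-110 528 x [-28.  26.  39.] y [-88. -63.  88.]
-100 544 x [-26.  33.  40.] y [-82. -25.  84.]
-90 431 x [-28.  21.  40.] y [-82. -79.  82.]
-80 123 x [-29.   9.  38.] y [-83. -80.  88.]
-70 40 x [-6.  1. 13.] y [-60.  54.  65.]
-60 107 x [-4.  9. 14.] y [-61. -57.  67.]
-50 147 x [-4.  9. 13.] y [-60. -48.  65.]
-40 146 x [-6.  9. 13.] y [-59. -45.  66.]
-30 130 x [-4.  8. 13.] y [-59. -46.  62.]
-20 135 x [-5.  8. 13.] y [-58. -45.  65.]
-10 119 x [-5.  7. 13.] y [-57. -44.  61.]
0 59 x [-6.  7. 13.] y [-52.  52.  61.]
```

View pics/c3.png

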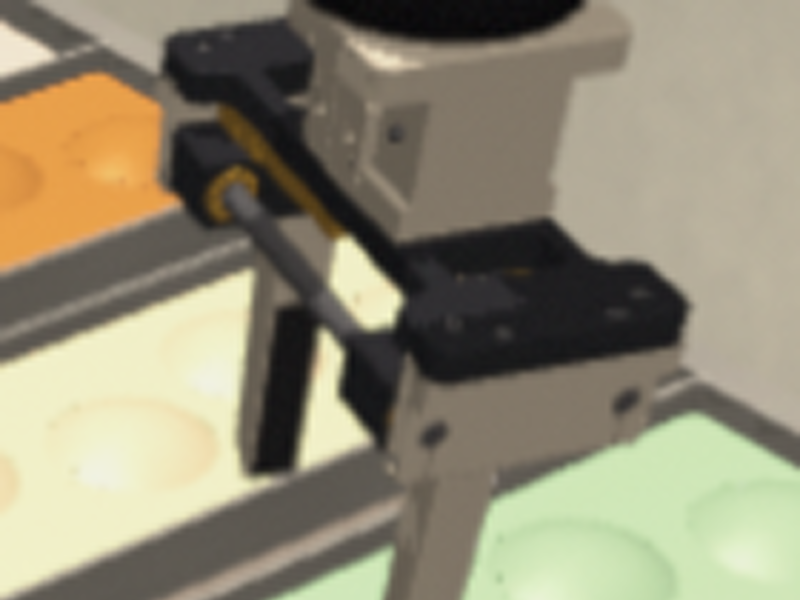

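Call:
apply_moves([
  {"linear": [-0.03,-0.035,0],"turn": 1.5},
  {"linear": [-0.065,-0.075,0],"turn": 3},
  {"linear": [-0.1,-0.115,0],"turn": 5},
  {"linear": [-0.128,-0.148,0],"turn": 6.5},
  {"linear": [-0.178,-0.154,0],"turn": 6.5},
  {"linear": [-0.228,-0.16,0],"turn": 6.5},
  {"linear": [-0.278,-0.166,0],"turn": 6.5},
  {"linear": [-0.318,-0.17,0],"turn": 6.5},
])

```text
clock: 3.2
eef_pos: [863.6, -404.1, 364.1]
tcp_rot: [-3.139, 0.021, 2.702]
contact_force: [0.5, -0.5, 0.9]
grip_width: 0.999
```

Run:
```python
from bench import manip
s=manip.sense();print(s["q"].round(3),s["eef_pos"].round(1),s["tcp_rot"].round(3))
```

```text
[-4.640e-01  9.480e-01  8.200e-02 -2.000e-03  2.091e+00 -1.597e+00] [ 863.6 -404.1  364.1] [-3.139  0.021  2.702]
```

Over-reaching makes the arm give up some orientation (pitch is now 0.021), so this can build up the tilt that puts the fingertips ahead of the hand. I'll go on with it.

Call:
apply_moves([
  {"linear": [-0.06,0,0],"turn": 0},
  {"linear": [-0.12,0,0],"turn": 0},
  {"linear": [-0.18,0,0],"turn": 0},
  {"linear": [-0.24,0,0],"turn": 0},
])

```text
clock: 3.7
eef_pos: [901.5, -422.1, 310.0]
tcp_rot: [-3.139, 0.068, 2.703]
contact_force: [0.4, -0.2, 0.2]
grip_width: 1.0
```

Run:
```python
from bench import manip
s=manip.sense();print(s["q"].round(3),s["q"][[1,2,4]].sum().round(3),s["eef_pos"].round(1),s["tcp_rot"].round(3))
```

```text
[-4.630e-01  1.010e+00  7.300e-02 -1.000e-03  1.991e+00 -1.595e+00] 3.074 [ 901.5 -422.1  310. ] [-3.139  0.068  2.703]
```

Call:
apply_moves([
  {"linear": [-0.06,0,-0.02],"turn": 0},
  {"linear": [-0.12,0,-0.04],"turn": 0},
  {"linear": [-0.18,0,-0.06],"turn": 0},
  {"linear": [-0.24,0,-0.08],"turn": 0},
  {"linear": [-0.3,0,-0.1],"turn": 0},
  {"linear": [-0.36,0,-0.12],"turn": 0},
  {"linear": [-0.42,0,-0.14],"turn": 0},
  {"linear": [-0.48,0,-0.16],"turn": 0},
])

```text
clock: 4.7
eef_pos: [917.6, -429.8, 302.4]
tcp_rot: [-3.139, 0.115, 2.703]
contact_force: [0.6, -1.0, 0.5]
grip_width: 1.001
```

Run:
```python
from bench import manip
s=manip.sense();print(s["q"].round(3),s["q"][[1,2,4]].sum().round(3),s["eef_pos"].round(1),s["tcp_rot"].round(3))
```

```text
[-0.463  1.019  0.073  0.     1.935 -1.595] 3.027 [ 917.6 -429.8  302.4] [-3.139  0.115  2.703]
```

Call:
apply_moves([
  {"linear": [-0.6,0,0],"turn": 0},
  {"linear": [-0.6,0,0],"turn": 0},
  {"linear": [-0.6,0,0],"turn": 0},
])

```text
clock: 5.08
eef_pos: [946.4, -443.6, 261.0]
tcp_rot: [-3.139, 0.16, 2.703]
contact_force: [0.3, 0.3, 0.5]
grip_width: 1.002
```

Run:
```python
from bench import manip
s=manip.sense();print(s["q"].round(3),s["q"][[1,2,4]].sum().round(3),s["eef_pos"].round(1),s["tcp_rot"].round(3))
```

```text
[-4.630e-01  1.062e+00  7.400e-02  1.000e-03  1.846e+00 -1.594e+00] 2.982 [ 946.4 -443.6  261. ] [-3.139  0.16   2.703]
```

Call:
apply_moves([
  {"linear": [-0.6,0,-0.1],"turn": 0},
  {"linear": [-0.6,0,-0.1],"turn": 0},
  {"linear": [-0.6,0,-0.1],"turn": 0},
  {"linear": [-0.6,0,-0.1],"turn": 0},
])

```text
clock: 5.58
eef_pos: [962.1, -451.1, 254.6]
tcp_rot: [-3.139, 0.208, 2.703]
contact_force: [-0.0, 0.4, 0.1]
grip_width: 1.0
```

Call:
apply_moves([
  {"linear": [-0.6,0,0],"turn": 0},
  {"linear": [-0.6,0,0],"turn": 0},
  {"linear": [-0.6,0,0],"turn": 0},
  {"linear": [-0.6,0,0],"turn": 0},
])

```text
clock: 6.08
eef_pos: [984.8, -461.9, 227.9]
tcp_rot: [-3.139, 0.256, 2.703]
contact_force: [0.1, -0.9, -0.0]
grip_width: 1.001
```

Run:
```python
from bench import manip
s=manip.sense();print(s["q"].round(3),s["q"][[1,2,4]].sum().round(3),s["eef_pos"].round(1),s["tcp_rot"].round(3))
```

```text
[-0.463  1.101  0.073  0.004  1.711 -1.594] 2.886 [ 984.8 -461.9  227.9] [-3.139  0.256  2.703]
```

```bash
cat > m.py <<'E'
from bench import manip
import numpy as np
from scipy.spatial.transform import Rotation as Ro
def st():
    s=manip.sense();R=Ro.from_euler('xyz',s["tcp_rot"]).as_matrix();p=s["eef_pos"]
    z=R[:,2];print("t",round(s["clock"],2),"p",p.round(1),"tips",(p+11*z).round(1),"tilt",np.arccos(-z[2]).round(3),"az",np.degrees(np.arctan2(z[1],z[0])).round(1),"tiltvec",z[:2].round(3),"face",np.degrees(np.arctan2(-R[1,0],-R[0,0])).round(1),"F",s["contact_force"].round(1),"g",round(s["grip_width"],3),"q",s["q"].round(2))
    return s,R,p
def rows(targets):
    s,R,p=st()
    for t in targets: print((R.T@(np.array(t)-p)/1000).round(4).tolist())
E
python3 -c "
from m import *
rows([(940,-420,300),(880,-360,370),(840,-300,400),(830,-200,400),(800,-100,400),(770,0,400),(740,100,400),(700,200,400),(640,320,400),(520,460,400),(400,600,400),(330,760,390)])"
```

```text
t 6.08 p [ 984.8 -461.9  227.9] tips [ 987.3 -463.1  217.3] tilt 0.256 az -25.7 tiltvec [ 0.228 -0.11 ] face -25.1 F [ 0.1 -0.9 -0. ] g 1.001 q [-0.46  1.1   0.07  0.    1.71 -1.59]
[0.0382, 0.0187, -0.0846]
[0.0977, 0.0473, -0.1726]
[0.1497, 0.0845, -0.2173]
[0.1996, 0.1708, -0.2306]
[0.2669, 0.2485, -0.2484]
[0.3343, 0.3263, -0.2662]
[0.4016, 0.4041, -0.2841]
[0.4777, 0.4776, -0.3042]
[0.5796, 0.5607, -0.3311]
[0.7422, 0.6364, -0.3738]
[0.9048, 0.7121, -0.4166]
[1.0343, 0.8271, -0.4405]
```

Call:
apply_moves([
  {"linear": [0.03,0.015,-0.05],"turn": 0},
  {"linear": [0.06,0.03,-0.1],"turn": 0},
  {"linear": [0.1,0.05,-0.15],"turn": -3},
  {"linear": [0.14,0.08,-0.18],"turn": -6},
  {"linear": [0.17,0.12,-0.2],"turn": -10},
  {"linear": [0.2,0.17,-0.22],"turn": -15},
  {"linear": [0.235,0.215,-0.23],"turn": -20},
  {"linear": [0.27,0.26,-0.24],"turn": -25},
])

```text
clock: 7.08
eef_pos: [803.2, -87.3, 391.7]
tcp_rot: [-3.028, 0.231, -3.128]
contact_force: [0.6, -0.0, 0.4]
grip_width: 1.001
```

```bash
python3 -c "
from m import *
rows([(740,100,390),(700,200,390),(640,320,390),(520,460,390),(400,600,390),(330,760,390)])"
```

```text
t 7.08 p [803.2 -87.3 391.7] tips [805.7 -88.5 381.1] tilt 0.257 az -25.6 tiltvec [ 0.229 -0.11 ] face 0.8 F [ 0.6 -0.   0.4] g 1.001 q [-0.11  0.26  1.03 -0.08  1.61 -1.69]
[0.0594, 0.1855, -0.0334]
[0.097, 0.2844, -0.0535]
[0.1538, 0.403, -0.0804]
[0.2687, 0.5407, -0.1232]
[0.3837, 0.6783, -0.1661]
[0.4497, 0.8365, -0.1996]
```

Call:
apply_moves([
  {"linear": [0.02,0.058,-0.01],"turn": 0},
  {"linear": [0.04,0.116,-0.02],"turn": 0},
  {"linear": [0.058,0.175,-0.032],"turn": 0},
  {"linear": [0.077,0.234,-0.043],"turn": 0},
  {"linear": [0.097,0.29,-0.054],"turn": 0},
  {"linear": [0.123,0.345,-0.066],"turn": 0},
  {"linear": [0.154,0.4,-0.08],"turn": 0},
  {"linear": [0.19,0.45,-0.095],"turn": 0},
])

```text
clock: 8.07
eef_pos: [602.5, 367.0, 390.6]
tcp_rot: [-3.028, 0.231, -3.128]
contact_force: [-0.3, 0.4, 0.2]
grip_width: 1.004
```

```bash
python3 -c "
from m import *
rows([(520,500,380),(400,620,370),(330,800,370),(400,1100,370)])"
```

```text
t 8.07 p [602.5 367.  390.6] tips [605.  365.8 379.9] tilt 0.256 az -25.7 tiltvec [ 0.229 -0.11 ] face 0.8 F [-0.3  0.4  0.2] g 1.004 q [ 0.6   0.1   1.21 -0.22  1.69 -1.01]
[0.081, 0.1324, -0.0233]
[0.1985, 0.2513, -0.0542]
[0.2642, 0.4293, -0.09]
[0.1921, 0.7283, -0.107]
```

Call:
apply_moves([
  {"linear": [0.035,0.05,-0.01],"turn": 0},
  {"linear": [0.07,0.1,-0.02],"turn": 0},
  {"linear": [0.1,0.15,-0.03],"turn": 0},
  {"linear": [0.13,0.2,-0.04],"turn": 0},
  {"linear": [0.16,0.25,-0.05],"turn": 0},
  {"linear": [0.18,0.31,-0.06],"turn": 0},
  {"linear": [0.19,0.37,-0.07],"turn": 0},
  {"linear": [0.19,0.43,-0.08],"turn": 0},
])

```text
clock: 9.07
eef_pos: [404.2, 787.6, 377.3]
tcp_rot: [-3.028, 0.23, -3.126]
contact_force: [1.0, 0.1, 0.1]
grip_width: 1.003
```

```bash
python3 -c "
from m import *
rows([(450,1100,370)])"
```

```text
t 9.07 p [404.2 787.6 377.3] tips [406.7 786.4 366.7] tilt 0.256 az -25.7 tiltvec [ 0.229 -0.11 ] face 0.9 F [1.  0.1 0.1] g 1.003 q [ 1.15  0.66  0.53 -0.28  1.95 -0.53]
[-0.0476, 0.3118, -0.0168]
```

Call:
apply_moves([
  {"linear": [-0.02,0.06,0],"turn": 0},
  {"linear": [-0.04,0.12,0],"turn": 0},
  {"linear": [-0.1,0.35,0],"turn": 0},
  {"linear": [-0.2,0.6,0],"turn": 0},
  {"linear": [-0.2,0.6,0],"turn": 0},
  {"linear": [-0.2,0.6,0],"turn": 0},
])

```text
clock: 9.82
eef_pos: [432.0, 902.1, 289.2]
tcp_rot: [-3.069, 0.252, -3.125]
contact_force: [0.4, 0.4, -0.1]
grip_width: 0.999
```

```bash
python3 -c "
from m import *
st()"
```

```text
t 9.82 p [432.  902.1 289.2] tips [434.8 901.3 278.6] tilt 0.262 az -15.4 tiltvec [ 0.25  -0.069] face 0.9 F [ 0.4  0.4 -0.1] g 0.999 q [ 1.17  1.04  0.07 -0.28  1.98 -0.52]
```

Tilt moved from an azimuth of -25.7 to -15.4. I'll repeat this.

Call:
apply_moves([
  {"linear": [-0.15,0.6,0],"turn": 0},
  {"linear": [-0.15,0.6,0],"turn": 0},
  {"linear": [-0.15,0.6,0],"turn": 0},
])

```text
clock: 10.2
eef_pos: [425.4, 943.1, 233.3]
tcp_rot: [-3.109, 0.271, -3.124]
contact_force: [0.5, 0.0, 0.5]
grip_width: 0.998
```

Call:
apply_moves([
  {"linear": [-0.15,0.6,0],"turn": 0},
  {"linear": [-0.15,0.6,0],"turn": 0},
  {"linear": [-0.15,0.6,0],"turn": 0},
])

```text
clock: 10.58
eef_pos: [417.1, 976.4, 190.4]
tcp_rot: [3.132, 0.29, -3.124]
contact_force: [0.7, -0.6, -0.1]
grip_width: 0.997
```

```bash
python3 -c "
from m import *
rows([(440,850,340),(480,700,360),(520,500,360),(510,350,330),(500,250,300)])"
```

```text
t 10.57 p [417.1 976.4 190.4] tips [420.3 976.6 179.8] tilt 0.29 az 3.0 tiltvec [0.286 0.015] face 1.0 F [ 0.7 -0.6 -0.1] g 0.997 q [ 1.22  1.14  0.07 -0.27  1.8  -0.45]
[-0.0626, -0.1255, -0.1387]
[-0.1041, -0.2761, -0.1486]
[-0.1391, -0.4768, -0.1402]
[-0.1184, -0.6269, -0.1165]
[-0.0985, -0.7269, -0.0921]
```

Run:
```python
from h import *;import pickle
d=pickle.load(open("d0.pkl","rb"))
for c0 in [(430,150),(465,48)]:
  for n in ["side","top"]:
    P,uv=pts(d[n])
    for a,b,r in [(5,56,30),(100,130,17),(150,168,22)]:
        S=P[(np.hypot(*(P[:,:2]-c0).T)<45)&(P[:,2]>a)&(P[:,2]<b)]
        if len(S)>10: c=circ(S[:,:2],r);print(c0,n,a,len(S),c.round(1),np.std(np.hypot(*(S[:,:2]-c).T)).round(1))
P,uv=pts(d["top"]);S=P[(P[:,2]>8)&(P[:,2]<45)&(P[:,1]>200)&(P[:,1]<400)&(P[:,0]>380)&(P[:,0]<600)];print("disher",S.min(0).round(),S.max(0).round())
from m import *
s,R,p=st(); z=R[:,2]
F=np.array([535.5,170,24])-11*z; pre=F-200*z
print(F.round(1),pre.round(1))
rows([(430,930,260),(450,700,260),(470,500,260),(475,300,260),pre,F])
```

```text
(430, 150) side 5 329 [428.2 151.5] 1.3
(430, 150) side 100 127 [428.2 151.4] 1.2
(430, 150) side 150 114 [428.1 150.9] 1.2
(430, 150) top 5 62 [429.5 151.7] 4.1
(430, 150) top 150 25 [429. 152.] 0.4
(465, 48) side 5 337 [462.6  46.2] 1.1
(465, 48) side 100 126 [462.8  46.2] 1.1
(465, 48) side 150 118 [462.4  45.9] 1.1
(465, 48) top 5 22 [464.6  47.3] 4.6
disher [381. 254.   8.] [574. 399.  43.]
t 10.57 p [417.1 976.4 190.4] tips [420.3 976.6 179.8] tilt 0.29 az 3.0 tiltvec [0.286 0.015] face 1.0 F [ 0.7 -0.6 -0.1] g 0.997 q [ 1.22  1.14  0.07 -0.27  1.8  -0.45]
[532.4 169.8  34.5] [475.2 166.9 226.2]
t 10.57 p [417.1 976.4 190.4] tips [420.3 976.6 179.8] tilt 0.29 az 3.0 tiltvec [0.286 0.015] face 1.0 F [ 0.7 -0.6 -0.1] g 0.997 q [ 1.22  1.14  0.07 -0.27  1.8  -0.45]
[-0.0315, -0.046, -0.0637]
[-0.0468, -0.2764, -0.0614]
[-0.0625, -0.4767, -0.0586]
[-0.064, -0.6768, -0.0602]
[-0.0522, -0.8102, -0.0296]
[-0.0522, -0.8102, 0.1704]
```

Call:
apply_moves([
  {"linear": [-0.02,-0.03,-0.04],"turn": 0},
  {"linear": [-0.035,-0.07,-0.07],"turn": 0},
  {"linear": [-0.038,-0.13,-0.07],"turn": 0},
  {"linear": [-0.041,-0.19,-0.07],"turn": 0},
  {"linear": [-0.045,-0.25,-0.07],"turn": 0},
  {"linear": [-0.048,-0.31,-0.07],"turn": 0},
  {"linear": [-0.052,-0.37,-0.07],"turn": 0},
  {"linear": [-0.056,-0.43,-0.07],"turn": 0},
], jaw=0.61)

```text
clock: 11.58
eef_pos: [457.6, 565.7, 269.6]
tcp_rot: [3.132, 0.291, -3.124]
contact_force: [0.3, 0.4, 0.9]
grip_width: 0.389
```

Run:
```python
from m import *
s,R,p=st(); z=R[:,2]
F=np.array([535.5,170,24])-11*z; pre=F-200*z
rows([F-240*z,pre,F])
```

```text
t 11.57 p [457.6 565.7 269.6] tips [460.7 565.9 259.1] tilt 0.291 az 3.0 tiltvec [0.286 0.015] face 1.0 F [0.3 0.4 0.9] g 0.389 q [ 0.95  0.11  1.4  -0.23  1.45 -0.64]
t 11.57 p [457.6 565.7 269.6] tips [460.7 565.9 259.1] tilt 0.291 az 3.0 tiltvec [0.286 0.015] face 1.0 F [0.3 0.4 0.9] g 0.389 q [ 0.95  0.11  1.4  -0.23  1.45 -0.64]
[0.0023, -0.3996, 0.0007]
[0.0023, -0.3996, 0.0407]
[0.0023, -0.3996, 0.2407]
```

Call:
apply_moves([
  {"linear": [0,-0.06,0],"turn": 0},
  {"linear": [0,-0.12,0],"turn": 0},
  {"linear": [0,-0.18,0],"turn": 0},
  {"linear": [0.001,-0.24,0],"turn": 0},
  {"linear": [0.001,-0.3,0],"turn": 0},
  {"linear": [0.002,-0.36,0],"turn": 0},
  {"linear": [0.002,-0.4,0],"turn": 0},
  {"linear": [0.002,-0.4,0],"turn": 0},
])

```text
clock: 12.58
eef_pos: [463.7, 163.6, 266.0]
tcp_rot: [3.131, 0.292, -3.128]
contact_force: [-0.4, 1.2, 0.5]
grip_width: 0.393
```

Run:
```python
from m import *
from h import *
import pickle
d={}
for n in ["side","top"]:
    im=manip.get_image(n); d[n]=im
    cv2.imwrite(f"pics/{n}2.png",cv2.resize(im["frame"][:,:,::-1],None,fx=1.5,fy=1.5))
s,R,p=st(); z=R[:,2];d["s"]=s;pickle.dump(d,open("d2.pkl","wb"))
F=np.array([535.5,170,24])-11*z
rows([F-100*z,F])
# hand geometry in tool frame from side view
P,uv=pts(d["side"]);T=(P-p)@R;T=T[(T[:,2]<8)&(abs(T[:,0])<100)&(abs(T[:,1])<110)]
for zz in range(-260,10,20):
    q=T[(T[:,2]>=zz)&(T[:,2]<zz+20)]
    if len(q)>5: print(zz,len(q),"x",np.percentile(q[:,0],[1,99]).round(),"y",np.percentile(q[:,1],[1,99]).round())
```

```text
t 12.68 p [463.7 165.7 265.6] tips [466.9 165.9 255. ] tilt 0.291 az 3.0 tiltvec [0.287 0.015] face 0.9 F [-0.4  0.  -0.3] g 0.387 q [ 0.34 -0.48  1.92 -0.08  1.42 -1.25]
t 12.68 p [463.7 165.7 265.6] tips [466.9 165.9 255. ] tilt 0.291 az 3.0 tiltvec [0.287 0.015] face 0.9 F [-0.4  0.  -0.3] g 0.387 q [ 0.34 -0.48  1.92 -0.08  1.42 -1.25]
[0.0005, 0.0005, 0.141]
[0.0005, 0.0005, 0.241]
-260 379 x [-31.  77.] y [-98. -62.]
-240 94 x [-27.  25.] y [-47. -35.]
-220 469 x [-40.  42.] y [-47. -14.]
-200 284 x [-42.  44.] y [-47.  -2.]
-180 578 x [-36.  36.] y [-43.   1.]
-160 254 x [-34.  34.] y [-44. -10.]
-140 261 x [-21.  22.] y [-45.  -3.]
-120 932 x [-34.  35.] y [-97.  86.]
-100 578 x [-35.  36.] y [-93.  79.]
-80 94 x [-32.  35.] y [-89.  80.]
-40 39 x [-9.  9.] y [-37. -28.]
-20 67 x [-9.  9.] y [-36. -22.]
0 6 x [-1.  9.] y [-33. -24.]
```

View pics/side2.png

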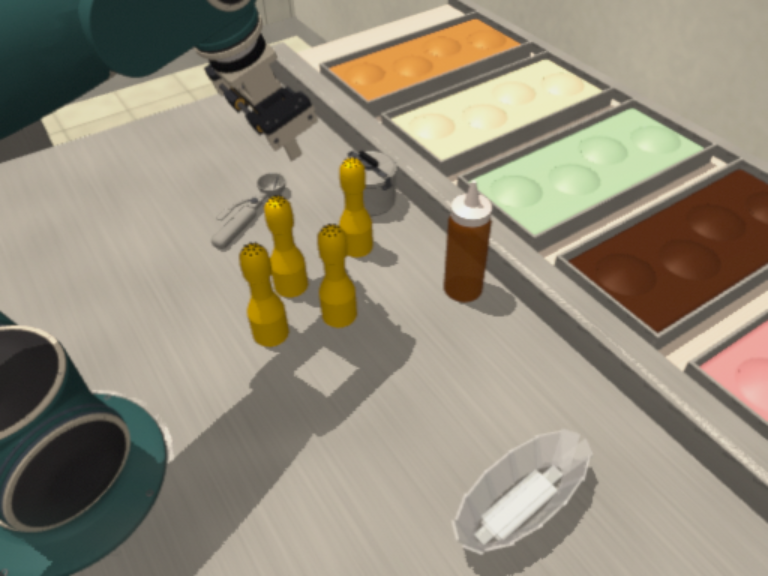

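Call:
apply_moves([
  {"linear": [0,0,0.02],"turn": 0},
  {"linear": [0,0,0.05],"turn": 0},
  {"linear": [0,0,0.08],"turn": 0},
  {"linear": [0,0,0.11],"turn": 0},
  {"linear": [0,0,0.14],"turn": 0},
  {"linear": [0,0,0.16],"turn": 0},
  {"linear": [0,0,0.16],"turn": 0},
])

```text
clock: 13.55
eef_pos: [508.7, 168.7, 109.3]
tcp_rot: [3.132, 0.287, -3.124]
contact_force: [-0.1, 0.6, 0.3]
grip_width: 0.391
```

Run:
```python
from m import *
from h import *
im=manip.get_image("side");a=im["frame"][20:260,120:380]
cv2.imwrite("pics/side3.png",cv2.resize(a[:,:,::-1],None,fx=2.4,fy=2.4,interpolation=2))
s,R,p=st(); z=R[:,2]
F=np.array([535.5,170,24])-11*z
rows([F])
```

```text
t 13.6 p [509.1 168.7 110.9] tips [512.2 168.9 100.4] tilt 0.289 az 3.0 tiltvec [0.285 0.015] face 1.0 F [ 0.1 -0.7  1.3] g 0.391 q [ 0.31 -0.31  2.05 -0.08  1.12 -1.25]
t 13.6 p [509.1 168.7 110.9] tips [512.2 168.9 100.4] tilt 0.289 az 3.0 tiltvec [0.285 0.015] face 1.0 F [ 0.1 -0.7  1.3] g 0.391 q [ 0.31 -0.31  2.05 -0.08  1.12 -1.25]
[-0.0006, -0.0001, 0.0799]
```

View pics/side3.png

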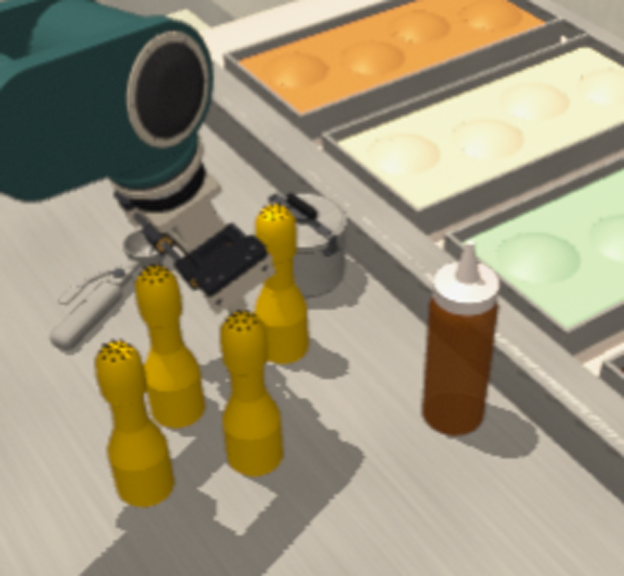

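Call:
apply_moves([
  {"linear": [0,0,0.02],"turn": 0},
  {"linear": [0,0,0.04],"turn": 0},
  {"linear": [0,0,0.06],"turn": 0},
  {"linear": [0,0,0.08],"turn": 0},
  {"linear": [0,0,0.08],"turn": 0},
])

```text
clock: 14.22
eef_pos: [531.4, 170.2, 33.6]
tcp_rot: [3.132, 0.287, -3.124]
contact_force: [-0.8, -0.5, 0.7]
grip_width: 0.39
```

```bash
python3 - <<'E'
from m import *
from h import *
for n in ["side","top"]:
    im=manip.get_image(n)
    a=im["frame"][60:220,130:290]
    if n=="top": a=im["frame"][90:250,110:270]
    cv2.imwrite(f"pics/{n}4.png",cv2.resize(a[:,:,::-1],None,fx=3,fy=3,interpolation=2))
    P,uv=pts(im)
    for nm,c0 in [("tgt",(574.5,170.3)),("A",(428.3,151.3))]:
      for a,b,r in [(5,56,30),(150,168,22)]:
        h=cv2.cvtColor(im["frame"],cv2.COLOR_RGB2HSV);m=(h[...,0]>12)&(h[...,0]<35)&(h[...,1]>150)
        Q=P[m[uv[:,1],uv[:,0]]]
        S=Q[(np.hypot(*(Q[:,:2]-c0).T)<45)&(Q[:,2]>a)&(Q[:,2]<b)]
        if len(S)>10: print(nm,n,a,len(S),circ(S[:,:2],r).round(1))
s,R,p=st()
# line to goal
tip=p+11*R[:,2]
rows([p+[124,-49,0]])
E
python3 -c "
import cv2;a=cv2.imread('pics/side4.png');b=cv2.imread('pics/top4.png');cv2.imwrite('pics/c4.png',cv2.resize(cv2.hconcat([a,b]),(800,400)))"
```

```text
tgt side 5 195 [562.9 115.8]
tgt side 150 92 [574.4 169.6]
A side 5 319 [428.3 151.2]
A side 150 104 [427.9 151. ]
t 14.32 p [532.  170.3  35.3] tips [535.1 170.5  24.7] tilt 0.29 az 3.0 tiltvec [0.285 0.015] face 1.0 F [ 0.5  0.1 -0.5] g 0.388 q [ 0.3  -0.18  2.08 -0.09  0.97 -1.25]
t 14.32 p [532.  170.3  35.3] tips [535.1 170.5  24.7] tilt 0.29 az 3.0 tiltvec [0.285 0.015] face 1.0 F [ 0.5  0.1 -0.5] g 0.388 q [ 0.3  -0.18  2.08 -0.09  0.97 -1.25]
[-0.118, -0.0515, 0.0346]
```

View pics/c4.png

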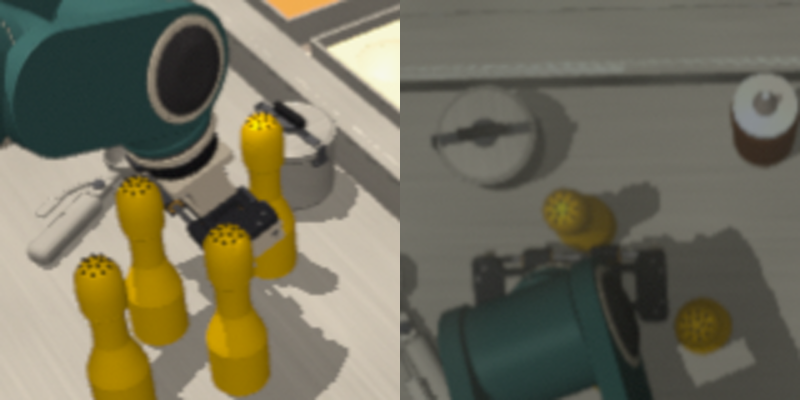

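The fingertips are behind the shaker and nothing else has moved. I'll push straight ahead first, to clear the look-alike near (462,46), and then go diagonally.

Call:
apply_moves([
  {"linear": [-0.004,0,0.001],"turn": 0},
  {"linear": [-0.008,0,0.0025],"turn": 0},
  {"linear": [-0.012,0,0.0035],"turn": 0},
  {"linear": [-0.017,0,0.005],"turn": 0},
  {"linear": [-0.022,-0.0005,0.0065],"turn": 0},
  {"linear": [-0.027,-0.0005,0.008],"turn": 0},
  {"linear": [-0.032,-0.0005,0.0095],"turn": 0},
  {"linear": [-0.036,-0.001,0.0105],"turn": 0},
])

```text
clock: 15.32
eef_pos: [569.8, 170.1, 35.4]
tcp_rot: [3.132, 0.289, -3.124]
contact_force: [-2.4, -0.1, 0.1]
grip_width: 0.39
```

```bash
cat > chk.py <<'E'
from m import *
from h import *
import sys
def track(im,n,c0):
    P,uv=pts(im);h=cv2.cvtColor(im["frame"],cv2.COLOR_RGB2HSV);m=(h[...,0]>12)&(h[...,0]<35)&(h[...,1]>150)
    Q=P[m[uv[:,1],uv[:,0]]]
    for a,b,r in [(5,30,30),(30,56,30),(102,130,17),(150,168,22)]:
        c=np.array(c0,float)
        for _ in range(3):
            S=Q[(np.hypot(*(Q[:,:2]-c).T)<38)&(Q[:,2]>a)&(Q[:,2]<b)]
            if len(S)<12: break
            c=circ(S[:,:2],r)
        if len(S)>=12: print(n,a,len(S),c.round(1))
def go(tag,c0):
    A=[]
    for n,(r0,c1) in {"side":(70,160),"top":(80,110)}.items():
        im=manip.get_image(n);track(im,n,c0)
        A.append(cv2.resize(im["frame"][r0:r0+160,c1:c1+180][:,:,::-1],(400,356),interpolation=2))
    cv2.imwrite(f"pics/{tag}.png",cv2.hconcat(A))
E
python3 -c "
from chk import *
go('p1',(605,170))
s,R,p=st();tip=p+11*R[:,2]
rows([p+[94,-49,0],p+[40,-21,0]])"
```

```text
side 5 101 [602.8 172.9]
side 30 52 [601.2 115.5]
side 102 67 [603.3 173.1]
side 150 96 [603.5 172.4]
t 15.43 p [569.9 170.   35.4] tips [573.  170.2  24.9] tilt 0.29 az 3.0 tiltvec [0.285 0.015] face 1.0 F [-0.3  0.5  0.5] g 0.39 q [ 0.28 -0.1   2.   -0.08  0.96 -1.28]
t 15.43 p [569.9 170.   35.4] tips [573.  170.2  24.9] tilt 0.29 az 3.0 tiltvec [0.285 0.015] face 1.0 F [-0.3  0.5  0.5] g 0.39 q [ 0.28 -0.1   2.   -0.08  0.96 -1.28]
[-0.0892, -0.0509, 0.0261]
[-0.038, -0.0218, 0.0111]
```

View pics/p1.png

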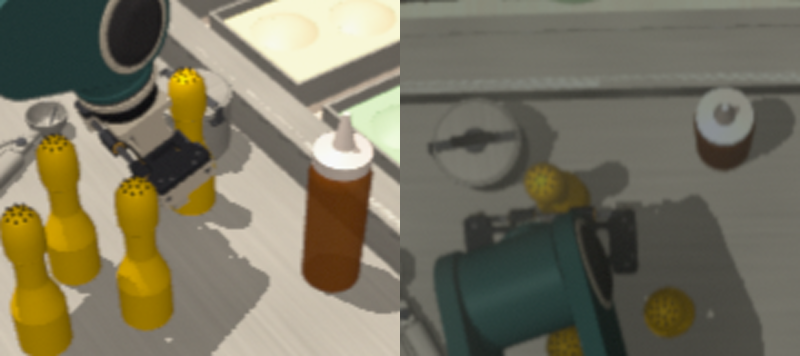

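```bash
cat > sim.py <<'E'
from m import *
s,R0,p0=st()
tip0=p0+11*R0[:,2]
g=np.array([(x,y,-73) for x in np.linspace(-36,36,37) for y in np.linspace(-94,94,95)])
def clr(tip,turn):
    R=R0@Ro.from_euler('z',turn,degrees=True).as_matrix()
    p=tip-11*R[:,2]; W=g@R.T+p
    d=np.hypot(W[:,0]-662,W[:,1]-265); m=d<58
    ds=np.hypot(W[:,0]-668.5,W[:,1]+22.5).min()-34
    return (W[m,2].min()-106 if m.any() else 99, ds, W[:,2].min())
if __name__=="__main__":
  for turn in (0,-8,8,15):
    for ht in (25,31):
        print("turn",turn,"ht",ht,[ (int(x),int(y),*np.round(clr(np.array([x,y,ht]),turn)[:2])) for x,y in [(573,170),(590,160),(605,151),(620,142),(635,133),(650,124),(660,119),(668,119)]])
E
python3 sim.py
```

```text
t 15.43 p [569.9 170.   35.4] tips [573.  170.2  24.9] tilt 0.29 az 3.0 tiltvec [0.285 0.015] face 1.0 F [-0.3  0.5  0.5] g 0.39 q [ 0.28 -0.1   2.   -0.08  0.96 -1.28]
turn 0 ht 25 [(573, 170, np.float64(99.0), np.float64(94.0)), (590, 160, np.float64(99.0), np.float64(76.0)), (605, 151, np.float64(9.0), np.float64(60.0)), (620, 142, np.float64(6.0), np.float64(45.0)), (635, 133, np.float64(4.0), np.float64(30.0)), (650, 124, np.float64(2.0), np.float64(18.0)), (660, 119, np.float64(2.0), np.float64(13.0)), (668, 119, np.float64(-0.0), np.float64(13.0))]
turn 0 ht 31 [(573, 170, np.float64(99.0), np.float64(94.0)), (590, 160, np.float64(99.0), np.float64(76.0)), (605, 151, np.float64(15.0), np.float64(60.0)), (620, 142, np.float64(12.0), np.float64(45.0)), (635, 133, np.float64(10.0), np.float64(30.0)), (650, 124, np.float64(8.0), np.float64(18.0)), (660, 119, np.float64(8.0), np.float64(13.0)), (668, 119, np.float64(6.0), np.float64(13.0))]
turn -8 ht 25 [(573, 170, np.float64(99.0), np.float64(92.0)), (590, 160, np.float64(99.0), np.float64(74.0)), (605, 151, np.float64(99.0), np.
[... 1524 characters left out ...]
), np.float64(88.0)), (605, 151, np.float64(10.0), np.float64(70.0)), (620, 142, np.float64(6.0), np.float64(54.0)), (635, 133, np.float64(3.0), np.float64(37.0)), (650, 124, np.float64(1.0), np.float64(21.0)), (660, 119, np.float64(-0.0), np.float64(11.0)), (668, 119, np.float64(-3.0), np.float64(8.0))]
turn 15 ht 31 [(573, 170, np.float64(99.0), np.float64(107.0)), (590, 160, np.float64(19.0), np.float64(88.0)), (605, 151, np.float64(16.0), np.float64(70.0)), (620, 142, np.float64(12.0), np.float64(54.0)), (635, 133, np.float64(9.0), np.float64(37.0)), (650, 124, np.float64(7.0), np.float64(21.0)), (660, 119, np.float64(6.0), np.float64(11.0)), (668, 119, np.float64(3.0), np.float64(8.0))]
```

Call:
apply_moves([
  {"linear": [-0.0014,0,-0.0048],"turn": 0},
  {"linear": [-0.0089,-0.0043,-0.0026],"turn": 0},
  {"linear": [-0.0164,-0.0087,-0.0004],"turn": 0},
  {"linear": [-0.024,-0.013,0.0018],"turn": 0},
  {"linear": [-0.0315,-0.0174,0.004],"turn": 0},
  {"linear": [-0.039,-0.0217,0.0062],"turn": 0},
  {"linear": [-0.0465,-0.0261,0.0084],"turn": 0},
  {"linear": [-0.0549,-0.0305,0.0109],"turn": 0},
])

```text
clock: 16.42
eef_pos: [626.8, 140.3, 40.4]
tcp_rot: [3.132, 0.29, -3.124]
contact_force: [-4.3, 1.9, 1.7]
grip_width: 0.389
```

```bash
python3 -c "
from chk import *
go('p2',(655,142))
s,R,p=st();tip=p+11*R[:,2]
rows([p+[10,0,0],p+[0,10,0]])"
```

```text
side 5 99 [660.3 143.3]
side 30 51 [660.2 143.2]
side 102 40 [660.7 143.5]
side 150 87 [660.1 143. ]
t 16.52 p [627.  140.1  40.2] tips [630.1 140.2  29.7] tilt 0.29 az 2.9 tiltvec [0.285 0.015] face 1.0 F [ 0.9 -0.4 -0. ] g 0.391 q [ 0.2  -0.    1.9  -0.05  0.95 -1.37]
t 16.52 p [627.  140.1  40.2] tips [630.1 140.2  29.7] tilt 0.29 az 2.9 tiltvec [0.285 0.015] face 1.0 F [ 0.9 -0.4 -0. ] g 0.391 q [ 0.2  -0.    1.9  -0.05  0.95 -1.37]
[-0.0096, -0.0002, 0.0029]
[-0.0002, 0.01, 0.0001]
```

View pics/p2.png

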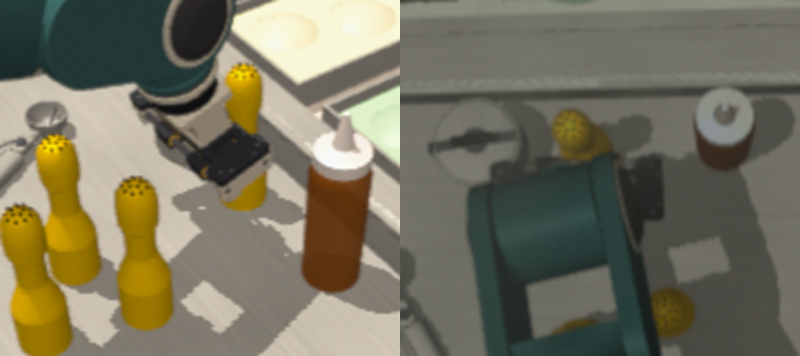

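Call:
apply_moves([
  {"linear": [-0.005,-0.0034,0.0015],"turn": 0},
  {"linear": [-0.01,-0.0068,0.003],"turn": 0},
  {"linear": [-0.015,-0.0102,0.0045],"turn": 0},
  {"linear": [-0.02,-0.0136,0.006],"turn": 0},
  {"linear": [-0.025,-0.017,0.0075],"turn": 0},
  {"linear": [-0.03,-0.0204,0.009],"turn": 0},
  {"linear": [-0.034,-0.0235,0.0102],"turn": 0},
])

```text
clock: 17.4
eef_pos: [663.4, 117.0, 40.0]
tcp_rot: [3.132, 0.29, -3.125]
contact_force: [-2.1, 2.0, 2.2]
grip_width: 0.387
```

```bash
python3 -c "
from chk import *
go('p3',(696,120))
s,R,p=st();tip=p+11*R[:,2]
"
```

```text
side 5 103 [697.  120.1]
side 30 31 [699.3  62.2]
side 102 41 [696.5 120.3]
side 150 81 [696.4 119.9]
t 17.5 p [663.4 116.9  40. ] tips [666.6 117.   29.4] tilt 0.29 az 2.9 tiltvec [0.286 0.014] face 1.0 F [ 0.1  0.2 -0.2] g 0.39 q [ 0.15  0.06  1.83 -0.03  0.95 -1.42]
```

View pics/p3.png

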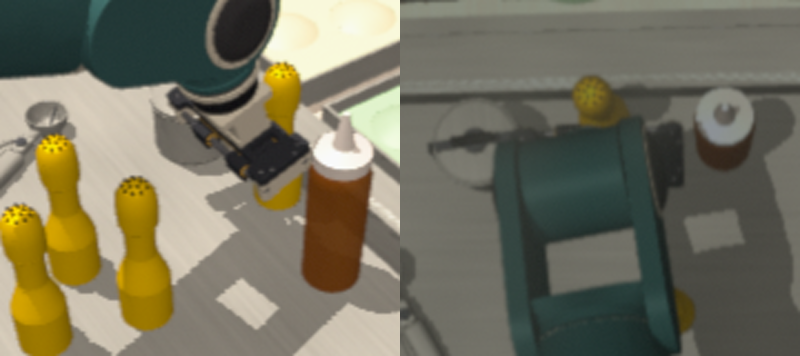

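Call:
apply_moves([
  {"linear": [-0.0008,0,0.0002],"turn": 0},
  {"linear": [-0.0015,0,0.0004],"turn": 0},
  {"linear": [-0.0022,0,0.0006],"turn": 0},
])

```text
clock: 17.88
eef_pos: [665.6, 117.0, 39.9]
tcp_rot: [3.132, 0.29, -3.125]
contact_force: [-2.7, -0.3, 0.5]
grip_width: 0.391
```

Call:
apply_moves([
  {"linear": [-0.0008,0,0.0002],"turn": 0},
  {"linear": [-0.0014,0,0.0004],"turn": 0},
])

```text
clock: 18.12
eef_pos: [666.3, 117.1, 39.7]
tcp_rot: [3.132, 0.288, -3.125]
contact_force: [-13.4, -0.0, 6.6]
grip_width: 0.392
```

Contact force reached 13 N, so the shaker is seated against the upstand. I'll retreat straight back.

Call:
apply_moves([
  {"linear": [0.002,0,-0.0006],"turn": 0},
  {"linear": [0.005,0,-0.0015],"turn": 0},
  {"linear": [0.01,0,-0.003],"turn": 0},
  {"linear": [0.018,0,-0.0054],"turn": 0},
  {"linear": [0.028,0,-0.0084],"turn": 0},
  {"linear": [0.038,0,-0.0114],"turn": 0},
  {"linear": [0.048,0,-0.0144],"turn": 0},
  {"linear": [0.048,0,-0.0144],"turn": 0},
])

```text
clock: 19.12
eef_pos: [615.7, 116.0, 40.0]
tcp_rot: [3.132, 0.288, -3.124]
contact_force: [0.9, 0.1, 0.2]
grip_width: 0.388
```

```bash
python3 -c "
from chk import *
go('p4',(698,120))
s,R,p=st();tip=p+11*R[:,2]
"
```

```text
side 5 125 [699.4 119.7]
side 30 94 [699.  119.8]
side 102 104 [699.3 119.9]
side 150 97 [698.9 119.6]
t 19.23 p [616.3 116.1  40. ] tips [619.4 116.2  29.5] tilt 0.288 az 2.9 tiltvec [0.284 0.014] face 1.0 F [-0.2 -0.3  0.2] g 0.388 q [ 0.16 -0.03  1.94 -0.04  0.96 -1.41]
```

View pics/p4.png

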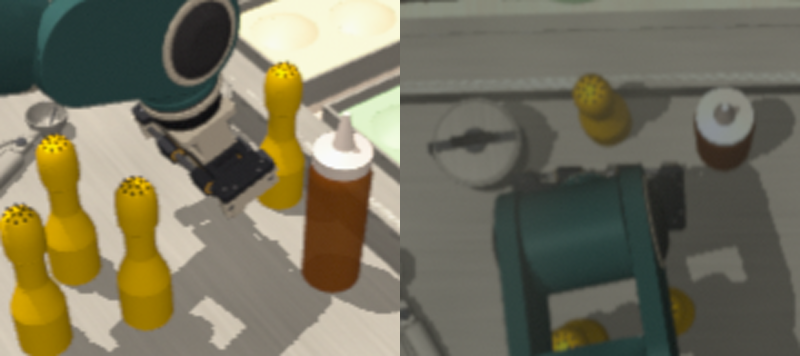

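Call:
apply_moves([
  {"linear": [0,0,-0.03],"turn": 0},
  {"linear": [0,0,-0.06],"turn": 0},
  {"linear": [0,0,-0.1],"turn": 0},
  {"linear": [0,0,-0.14],"turn": 0},
  {"linear": [0,0,-0.18],"turn": 0},
  {"linear": [0,0,-0.22],"turn": 0},
  {"linear": [0,0,-0.25],"turn": 0},
  {"linear": [0,0,-0.25],"turn": 0},
])

```text
clock: 20.23
eef_pos: [545.9, 112.6, 282.6]
tcp_rot: [3.132, 0.292, -3.125]
contact_force: [-0.2, -1.0, -0.0]
grip_width: 0.39
```

```bash
python3 -c "
from chk import *
import pickle
d0=pickle.load(open('d0.pkl','rb'))
go('p5',(698,120))
s,R,p=st()
for n in ['side','top']:
    im=manip.get_image(n)
    cv2.imwrite(f'pics/{n}_end.png',im['frame'][:,:,::-1])
    for k,im2 in (('start',d0[n]),('end',im)):
        P,uv=pts(im2)
        for nm,c0,Rr,a,b in [('bin',(662,265),75,60,115),('sauce',(668,-22),60,60,235),('A',(428,151),35,100,200),('B',(463,46),35,100,200),('C',(378,85),35,100,200),('boat',(560,-300),160,8,70),('disher',(480,330),140,8,50)]:
            S=P[(np.hypot(*(P[:,:2]-c0).T)<Rr)&(P[:,2]>a)&(P[:,2]<b)&(P[:,0]<722)]
            print(n,nm,k,len(S),np.median(S,0).round(1) if len(S) else '')
"
```

```text
side 5 131 [699.3 119.6]
side 30 148 [699.1 119.7]
side 102 103 [698.8 119.7]
side 150 95 [699.2 119.4]
t 20.32 p [545.5 112.5 279.2] tips [548.6 112.7 268.7] tilt 0.288 az 2.9 tiltvec [0.284 0.014] face 1.0 F [ 0.5 -0.  -0.3] g 0.392 q [ 0.18 -0.33  1.8  -0.04  1.39 -1.41]
side bin start 550 [664.9 241.7  86.1]
side sauce start 1507 [652.6 -41.  148. ]
side A start 569 [422.8 136.7 162.9]
side B start 601 [455.4  32.1 164.7]
side C start 173 [359.3  62.7 180.5]
side boat start 3754 [ 506.  -362.5   27.5]
side disher start 735 [441.  355.2  21.8]
side bin end 857 [656.  250.2  85.3]
side sauce end 1512 [652.7 -41.3 148.5]
side A end 566 [422.6 136.8 162.6]
side B end 601 [455.5  32.4 164.2]
side C end 160 [359.8  63.6 180.3]
side boat end 3756 [ 505.9 -362.6   27.7]
side disher end 735 [440.7 355.4  21.8]
top bin start 1294 [662.2 264.7  86. ]
top sauce start 763 [658.2 -21.7 183.3]
top A start 290 [429.3 148.1 184.4]
top B start 271 [463.9  44.6 185.4]
top C start 187 [359.6  76.  185.6]
top boat start 1720 [ 504.9 -379.4   25.6]
top disher start 951 [438.8 357.8  22.2]
top bin end 1296 [662.2 264.6  86. ]
top sauce end 760 [657.9 -22.2 183.7]
top A end 0 
top B end 172 [463.9  39.3 184.3]
top C end 28 [352.4  90.7 182.5]
top boat end 1744 [ 504.6 -379.3   24.9]
top disher end 688 [461.  371.1  22.7]
```

View pics/p5.png

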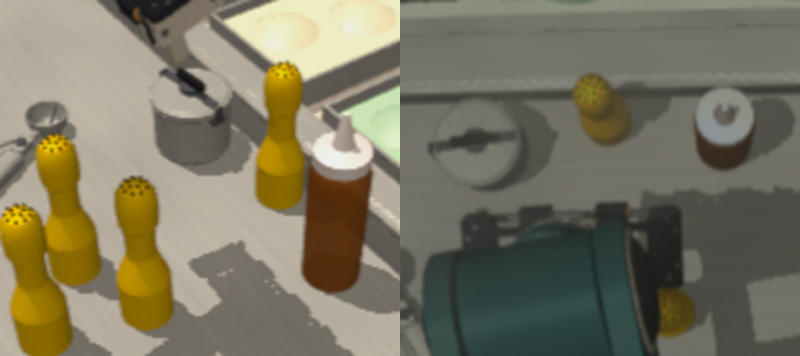

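```bash
python3 -c "
from bench import manip
print(manip.sign_off())"
```

```text
the job is handed in; nothing more can be done
None
```

The shaker is standing upright against the upstand, 1–2 mm from the middle of the gap between the bin and the sauce bottle. I handed the job in at about 20 s.

**How it was done:** I took the look-alike farthest from the base, which started at about (574, 170). With the tool upright, the gripper's body would have hit the shaker's cap before the fingertips reached it. To avoid that, I over-reached the arm on purpose until the tool tilted about 16°, so the fingertips led. I then pushed with two fingertips 36 mm apart, at 25–30 mm height, until the shaker met the upstand. The highest force read was about 15 N.

**Last checks, after the arm was clear:**
- **Shaker:** it is at (699.2, 119.6), and four heights up the body agree within 1 mm, so it is upright. The upstand's front is at about 728.5, so its axis should be at 698.5. The middle of the gap is y ≈ 121.
- **Everything else:** the bin, sauce bottle, boat, disher and the three look-alikes are where they started. The side view matches the start to about 1 mm, apart from the bin.
- **Readings that disagreed:** the side reading of the bin changed by about 9 mm, because the shaker had been hiding part of it; the top view has it within 0.1 mm. The top readings of the look-alikes and disher changed or dropped out because the arm was hiding them; the side view shows them unmoved.

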